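# Dry-stack a packer and open the safety-capped cement bottle

## Task

Get a laminated window packer ready for gluing: first dry-stack the two thin grey plates squarely on top of the thick one, edges flush all round, and let go of the pile. Then open the cement bottle standing in its wooden block: press the safety cap down, keep it pressed while you turn it about a quarter turn anticlockwise, lift it straight off, and finish holding the cap in the gripper, still and upright, about 5 cm above where it sat and straight over the bottle. Leave everything else on the bench alone.

Things in the scene. Friction and masses are not known exactly. Their poses are not given: they have to be found in the camera images.
- thick_c (a point): The thick plate, the bottom of the pile: flat grey plastic plate, 50 x 90 x 20 mm, loose, lying flat on the bench. Its point is its centre, 10 mm above its underside; x along its 50 mm width (pick it up across that), y along its 90 mm length, z up. It may lie in any of the three plates' places.
- thin_a_c (a point): One thin plate: flat grey plastic plate, 50 x 90 x 12 mm, loose, lying flat on the bench. Its point is its centre, 6 mm above its underside; x along its 50 mm width (pick it up across that), y along its 90 mm length, z up. The two thin plates are alike; either may go on first.
- thin_b_c (a point): The other thin plate: flat grey plastic plate, 50 x 90 x 12 mm, loose, lying flat on the bench. Its point is its centre, 6 mm above its underside; x along its 50 mm width (pick it up across that), y along its 90 mm length, z up. 
- bottle: White plastic bottle, 70 mm in diameter, shoulder 110 mm above the bench, fixed upright in a 94 x 94 x 32 mm pine block that is screwed to the bench: it neither moves nor turns. Origin on the bench under its axis, z up; its x axis is the direction of the cap's x axis while the cap is locked.
- mouth (a point): Top of the bottle's neck, on its axis, 130 mm above the bench (hidden in the cap at the start). The neck reaches 13 mm up inside the locked cap and a sprung disc on it a further 11 mm, so the cap is clear once raised 27 mm.
- cap_c (a point): White ribbed round push-and-turn cap, 52 mm in diameter, 40 mm high, locked on the bottle at the start. The point is its centre, on its axis, 20 mm below its top; z up along its axis. Locked, its top is 157 mm and its lower edge 117 mm above the bench, 7 mm over the shoulder. Grip it from above across any diameter, best over its upper 16 mm.
- cap: The same loose cap (0.04 kg), origin at the centre of its lower edge. A spring pushes it up into a bayonet catch: 5 N begins to move it, 10 N brings it fully down (7 mm, to the shoulder). At least 5.5 mm down, it turns anticlockwise seen from above (positive about z); 60 to 120 degrees from the start it is free and lifts straight off. Clockwise it is blocked.
- thick: The thick plate, origin at the centre of its underside.
- thin_a: Thin plate a, origin at the centre of its underside.
- thin_b: Thin plate b, origin at the centre of its underside.
- tin: Bystander, leave alone: open tin of screws, 66 mm across, 41 mm high, origin under its centre.
- measure: Bystander, leave alone: tape measure lying flat, 67 x 85 x 31 mm, origin under its centre.
- marker: Bystander, leave alone: marker pen lying along its y, 132 mm long, 17 mm thick, origin under its centre.
- key: Bystander, leave alone: white L-shaped corner key, 42 x 42 x 9 mm, origin under its centre.
Things that resemble listed ones, but are neither listed nor needed, are in the scene too. What is shaped like the thin_b but green is not meant.

How it is judged (in metres and radians):
On the way, in this order (a step that is already met when the one before it is completed fails the run):
1. both thin plates lie squarely on the thick one, released (((z of thin_a_c in the frame of thick_c between 0.0135 and 0.0185 m and horizontal distance between each of thin_a_c, thin_b_c and thick_c below 0.007 m and angle between the x axis of each of thin_a_c, thin_b_c and the x axis of thick_c, either way round below 0.12 rad and z of thin_b_c in the frame of thick_c between 0.0255 and 0.0305 m) or (z of thin_b_c in the frame of thick_c between 0.0135 and 0.0185 m and horizontal distance between each of thin_b_c, thin_a_c and thick_c below 0.007 m and angle between the x axis of each of thin_b_c, thin_a_c and the x axis of thick_c, either way round below 0.12 rad and z of thin_a_c in the frame of thick_c between 0.0255 and 0.0305 m)) and height (world z) of thick_c below 0.013 m and angle between thick_c's own z axis and vertical below 0.05 rad and contact force between the fingers and thick below 0.05 N and contact force between the fingers and thin_a below 0.05 N and contact force between the fingers and thin_b below 0.05 N), for 0.2 s.
2. the cap is pressed down in its locked position (z of cap_c in the frame of bottle below 0.1323 m and angle between the x axis of cap_c and the x axis of bottle, either way round below 0.3 rad), for 0.05 s.
3. the cap is turned while pressed down (z of cap_c in the frame of bottle below 0.1333 m and angle between the x axis of cap_c and the x axis of bottle, either way round above 0.45 rad), for 0.03 s.
At the end, for the whole second after the job is handed in: Both thin plates lie flat on the thick plate, centres within 7 mm of it and within 0.12 rad, untouched by the fingers; the fingers hold the cap, at rest, off the bottle, 30 to 100 mm above its locked height, within 25 mm of the bottle's axis and tilted less than 0.25 rad (all of step 1 and z of cap_c in the frame of bottle between 0.1673 and 0.2373 m and horizontal distance between cap_c and mouth below 0.025 m and angle between cap_c's own z axis and vertical below 0.25 rad and contact force between the fingers and cap above 1 N and contact force between cap and bottle below 0.05 N and linear speed of cap below 0.03 m/s); the arm keeps its last pose, push and grip.
It fails at once if the open screw tin is displaced by more than 3 cm (distance of tin from where it was at the start of the episode above 0.03 m).
It fails at once if the tape measure is displaced by more than 3 cm (distance of measure from where it was at the start of the episode above 0.03 m).
It fails at once if the marker pen is displaced by more than 3 cm (distance of marker from where it was at the start of the episode above 0.03 m).
It fails at once if the corner key is displaced by more than 3 cm (distance of key from where it was at the start of the episode above 0.03 m).
It also fails if it takes over 67 s, if anything falls off the work surface, if the arm or the gripper's body presses on something with over 40 N, if the wrist force passes 120 N, or if a joint passes its speed limit or range.

## Robot

A 6-joint arm with a two-finger parallel gripper is mounted at the origin on the work surface; the furniture and walls round the work are solid. World frame = base frame: x ahead of the robot, y to its left, z up, the work surface at z = 0. Lengths are in m, angles in degrees, forces in N, time in s.
With the tool pointing down it reaches from about 0.25 to 0.725 m from the base axis. Payload 9.7 kg.
Tool frame: the origin (TCP) lies where the fingers leave the gripper's body, on its centre line; the fingertips stand 73 mm ahead of it and the grasp point (between the pads) lies 54 mm ahead of it; z points along the fingers, y is the line along which they close (so a half turn about z gives the same grasp; the last joint's range is limited). The gripper opens to 85 mm and grips with 20 to 120 N. Pads are 22 mm wide; open, the fingers measure 114 mm over their backs; the gripper's body (76 mm by 85 mm) begins 54 mm behind the grasp point. The pads swing forward as they close: fully open they stand 13 mm farther back than shut.
Start: joints at [-68.354, 4.979, 10.078, 95.1, 0, 90], TCP at [0.203, -0.511, 0.304] pointing down, gripper open.
Joint ranges: [-179.16, 179.16], [-48.56, 103.87], [-65.8, 70.77], [-126.05, 130.52], [-82.76, 87.17], [-180, 180]. Speed limits (degrees/s): [127.2, 127.2, 147.25, 180, 180, 180].

## Interface

Orientations are given as [roll, pitch, yaw] about the fixed x, y, z axes, in that order (R = Rz(yaw) Ry(pitch) Rx(roll)).
In Python, from workcell import sensors, imaging, bot gives the robot as it stands.
- The arm moves only by the tool apply_moves, never from a script. Its argument "rows" is a list of rows, each a list of 3 entries, a list of its own where there are three numbers: the shift along the tool's x, y, z in units of 10 cm (1.0 is 10 cm), then the turn, a rotation vector about the tool's x, y, z in units of 30 degrees (1.0 is 30 degrees), then the opening, from 0 (shut) to 1 (fully open). A call has 1 to 20 rows; each row is the pose to reach, as a shift and turn from the pose commanded when the call began, along the tool's axes at that moment; what a row does not reach only later rows make up. A row lasts 1/10 s, in which the tool goes at most 50 mm and 8.59 degrees, less where a joint would pass 70% of its speed; a pose out of reach is approached as far as the arm can. A call with a number of a shift or a turn outside -1 to 1 is refused whole. A call with a gripper value outside its range is refused whole. The fingers move at their own pace and stop on an object; "force" is the grip in N (left out, the last holds). Time passes only in rows, so rows that repeat a pose let the fingers close. It gives the time, the measured TCP pose, the force, the opening and the grip force at its end, in the units of the state.
- sensors.get_obs(): the state, without advancing time (a new reading comes with each control period).
- imaging.camera(name): name is "side" or "top" or "wrist"; returns (picture, depth): 384x512x3 uint8, red, green, blue; 384x512 float32, m along the optical axis (not along the pixel's ray), 0 where there is no reading.
- imaging.get_calibration(name): a dict with "intrinsics" (3x3 intrinsics, pixels), "world_from_camera" (4x4, takes a point from camera to world coordinates). Camera axes: x right, y down, z forward; pixel columns grow to the right and rows downward; lengths in m; the calibration is good to about 2 mm. A picture is of the moment at which its call begins: read the wrist's pose just before it. get_calibration takes no time and is no camera call; for the wrist camera it gives the pose at the moment of the call.
- bot.job_done(): hands the job in; it is judged then, once.
The state is a dict: "time": time; "q": joint angles; "qd": joint speeds; "joint_efforts": joint torques, N m; "ee_pos": TCP position; "tcp_rot": TCP orientation; "wrist_force": force on the tool from outside, world axes, zero at the start; "torque": the same for the moment, N m; "opening": finger opening in m; "grasp_force": force on a finger pad.
Only numpy, scipy, OpenCV 4.12 (cv2) and the standard library are available. Lean on these libraries where they do the work, as an engineer would, in place of code of your own. Each camera call takes 0.05 s, during which the arm holds its last target. There are 200 camera calls.

## Working session

There is one attempt and no reset: what is moved stays moved. The work goes in short steps, Python scripts to look and compute and a tool call to move; the robot and the scene stay as the last step left them, time stands still between calls to the robot, and variables do not carry over. Pictures are saved under pics/ and viewed, at most 10 in all, crops included, and the job is handed in when it is done.

Besides the shell and the picture viewer there is one more tool, called after "Request:" as name(argument=value, ...) on one line, values as JSON. apply_moves: Moves the arm, as the interface text tells. Its arguments: {"type":"object","properties":{"rows":{"type":"array"},"force":{"type":"number"}},"required":["rows"]}

```bash
mkdir -p pics
cat > h.py <<'E'
import numpy as np, cv2
from workcell import sensors, imaging, bot
def cam(n):
    c=imaging.get_calibration(n); p,d=imaging.camera(n)
    K=np.array(c["intrinsics"]);T=np.array(c["world_from_camera"])
    v,u=np.mgrid[:384,:512]
    P=np.stack([(u-K[0,2])/K[0,0]*d,(v-K[1,2])/K[1,1]*d,d],-1)@T[:3,:3].T+T[:3,3]
    P[d==0]=np.nan
    return p,d,P,K,T
E
python3 - <<'E'
from h import *
o=sensors.get_obs();print(o)
for n in("top","side"):
    p,d,P,K,T=cam(n);np.savez(n+".npz",p=p,d=d,P=P)
    print(n,T.round(3).tolist(),K[0,0])
    cv2.imwrite(f"pics/{n}1.png",cv2.resize(p[...,::-1],(768,576)))
E
```

```text
{'time': 0.0, 'q': array([-6.83550499e+01,  5.01099206e+00,  1.00331277e+01,  9.50988971e+01,
        1.10811169e-03,  8.99989109e+01]), 'qd': array([-0.05923469, -0.07403062, -0.0356321 , -0.0337525 , -0.02343758,
       -0.06260837]), 'joint_efforts': array([-1.01330825e-03, -5.20394075e+01,  4.64805436e+01,  1.63160800e-02,
       -5.47829848e-05, -1.64475853e-05]), 'ee_pos': array([ 0.20282351, -0.51109072,  0.30317216]), 'tcp_rot': array([-1.79923239e+02, -1.10956975e-03,  2.16460376e+01]), 'wrist_force': array([ 0.02400158, -0.76569199, -0.15008474]), 'torque': array([-0.01391119, -0.01445177,  0.05379685]), 'grasp_force': 0.0, 'opening': 0.08584776071144531}
top [[0.002, -0.999, 0.047, 0.419], [-0.999, -0.004, -0.036, -0.059], [0.036, -0.047, -0.998, 1.08], [0.0, 0.0, 0.0, 1.0]] 353.45920926222664
side [[0.828, -0.233, 0.511, -0.156], [-0.561, -0.338, 0.755, -1.022], [-0.003, -0.912, -0.41, 0.605], [0.0, 0.0, 0.0, 1.0]] 409.32539818076015
```

View pics/top1.png

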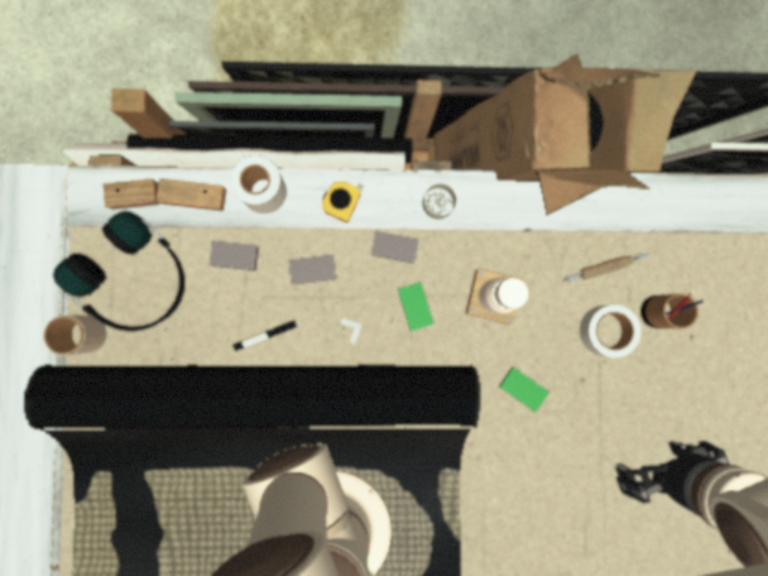

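View pics/side1.png

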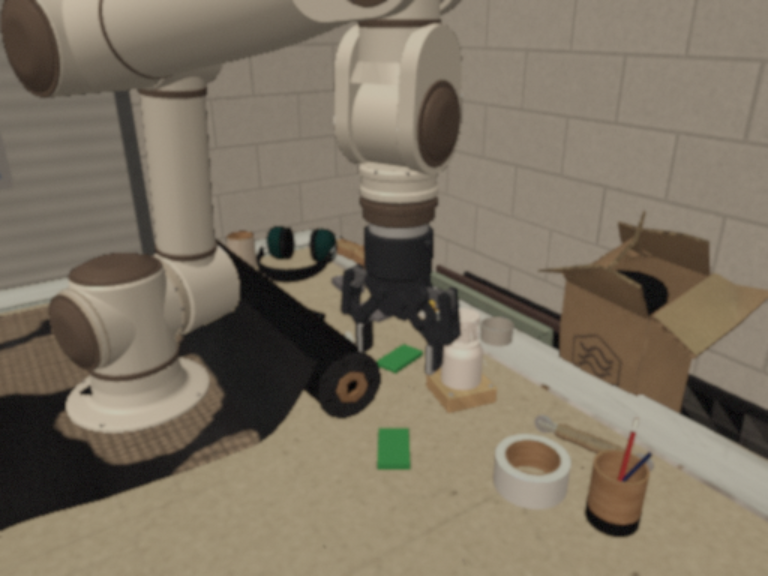

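The top view shows the grey plates at (234,255), (313,269) and (395,247). Green lookalikes are at (416,306) and (524,389), and the capped bottle is at (510,293). Next I'll measure the plates and the cap.

Run:
```python
from h import *
z=np.load("top.npz");p,P=z["p"],z["P"]
for u,v in((234,255),(313,269),(395,247)):
    u,v=int(u/1.5),int(v/1.5)
    w=(slice(v-22,v+23),slice(u-27,u+28))
    c=np.median(p[v-3:v+4,u-3:u+4].reshape(-1,3),0)
    m=(np.abs(p[w].astype(float)-c).sum(-1)<45).astype(np.uint8)
    n,l,s,_=cv2.connectedComponentsWithStats(m);k=l[22,27]
    Q=P[w][l==k];Q=Q[~np.isnan(Q[:,2])]
    r=cv2.minAreaRect((Q[:,:2]*1000).astype(np.float32))
    ring=P[w][(p[w].astype(float).sum(-1)>450)]
    print(c,k,len(Q),r,"z",np.median(Q[:,2]),"bench",np.nanmedian(ring[:,2]))
m=(P[...,2]>0.145)&(P[...,2]<0.17)
u,v=340,196
mm=np.zeros_like(m);mm[v-20:v+20,u-25:u+25]=1;m&=mm
Q=P[m];print("cap",len(Q),np.median(Q,0),cv2.minEnclosingCircle((Q[:,:2]*1000).astype(np.float32)))
for n,u,v in(("tin",438,201),("meas",342,200),("key",352,328),("boxflap",560,205),("sill",470,215),("rail",300,165),("roll",260,398),("mug",258,183)):
    print(n,P[int(v/1.5),int(u/1.5)].round(3))
```

```text
[147. 140. 132.] 1 511 ((546.584228515625, 200.85040283203125), (96.68440246582031, 53.220829010009766), 84.57145690917969) z 0.019911224867301236 bench 9.405772496084985e-05
[149. 141. 134.] 1 482 ((520.9212036132812, 43.303001403808594), (52.41786193847656, 92.41344451904297), 6.279078483581543) z 0.011867970799843697 bench -0.0003832439400713872
[148. 140. 133.] 2 474 ((566.5426635742188, -123.64496612548828), (87.78301239013672, 52.159034729003906), 79.49314880371094) z 0.011763189383396488 bench 0.0006944546808136387
cap 318 [ 0.46481711 -0.32382258  0.15698835] ((464.76177978515625, -324.47119140625), 26.06500816345215)
tin [ 0.657 -0.211  0.024]
meas [ 0.657 -0.018  0.031]
key [ 0.403 -0.037  0.002]
boxflap [ 0.609 -0.383  0.227]
sill [ 0.634 -0.279  0.004]
rail [ 0.789  0.092 -0.186]
roll [0.28  0.122 0.127]
mug [0.695 0.154 0.005]
```

Candidates in the top view (768 px wide):
- **(234,255):** grey, 20 mm high, so this is the thick plate.
- **(313,269) and (395,247):** grey, 12 mm high, so these are the two thin plates.
- **(416,306) and (524,389):** green lookalikes, not wanted.
- **(510,293):** the cap. The white ring at (610,331) is not it.

I'll start with the thin plate at (395,247) and check it close up.

```bash
cat >> h.py <<'E'
from scipy.spatial.transform import Rotation as R
def plan(pos,yaw,N=None,start=None):
    o=sensors.get_obs()
    p0=np.array(o["ee_pos"]);r0=R.from_euler("xyz",o["tcp_rot"],degrees=True)
    r1=R.from_euler("xyz",[180,0,yaw],degrees=True);pos=np.array(pos)
    dv=(r0.inv()*r1).as_rotvec()
    for n in ([N] if N else range(1,12)):
        out=[];r=r0;p=p0
        for i in range(n):
            rn=r0*R.from_rotvec(dv*(i+1)/n);pn=p0+(pos-p0)*(i+1)/n
            out.append(((r.inv().apply(pn-p)*10).round(3).tolist(),np.degrees((r.inv()*rn).as_rotvec()/30).round(3).tolist()))
            r,p=rn,pn
        if np.abs(np.array(out)).max()<=1: break
    print("t",o["time"],"pos",p0.round(4),"rot",np.round(o["tcp_rot"],2),"F",np.round(o["wrist_force"],1),"open",round(o["opening"],4),"grip",o["grasp_force"])
    for a in out: print(*a)
E
python3 -c "
from h import *
plan([.5665,-.1236,.24],79.5)"
```

```text
t 0.1 pos [ 0.2028 -0.5111  0.3032] rot [-179.93   -0.     21.64] F [ 0.4 -0.4  1.1] open 0.0853 grip 0.0
[0.802, -0.377, 0.106] [-0.0, -0.0, -0.321]
[0.853, -0.237, 0.106] [-0.0, -0.0, -0.321]
[0.881, -0.091, 0.106] [-0.0, -0.0, -0.321]
[0.884, 0.058, 0.106] [-0.0, -0.0, -0.321]
[0.862, 0.205, 0.105] [-0.0, -0.0, -0.321]
[0.815, 0.347, 0.105] [-0.0, -0.0, -0.321]
```

Request:
apply_moves(rows=[[[0.4,-0.19,0.05],[0,0,-0.16],1],[[0.8,-0.38,0.106],[0,0,-0.32],1],[[0.8,-0.38,0.106],[0,0,-0.32],1]])

```text
time: 0.4
ee_pos: [0.2654, -0.4435, 0.2926]
tcp_rot: [-179.9, -0.1, 31.6]
wrist_force: [-0.2, -0.6, 0.1]
opening: 0.0855
grasp_force: 0.0
```

Request:
apply_moves(rows=[[[0.43,-0.12,0.05],[0,0,-0.16],1],[[0.85,-0.24,0.106],[0,0,-0.32],1],[[0.85,-0.24,0.106],[0,0,-0.32],1]])

```text
time: 0.7
ee_pos: [0.3255, -0.3791, 0.2819]
tcp_rot: [-179.9, -0.0, 41.2]
wrist_force: [0.4, -1.0, 0.1]
opening: 0.0853
grasp_force: 0.0
```

Request:
apply_moves(rows=[[[0.44,-0.05,0.05],[0,0,-0.16],1],[[0.88,-0.09,0.106],[0,0,-0.32],1],[[0.88,-0.09,0.106],[0,0,-0.32],1]])

```text
time: 1.0
ee_pos: [0.3861, -0.3151, 0.2712]
tcp_rot: [-179.9, -0.0, 50.8]
wrist_force: [-0.1, -0.5, -0.5]
opening: 0.0855
grasp_force: 0.0
```

Request:
apply_moves(rows=[[[0.44,0.03,0.05],[0,0,-0.16],1],[[0.88,0.06,0.106],[0,0,-0.32],1],[[0.88,0.06,0.106],[0,0,-0.32],1]])

```text
time: 1.3
ee_pos: [0.4466, -0.2514, 0.2604]
tcp_rot: [-179.9, -0.0, 60.3]
wrist_force: [-1.0, -0.2, 0.4]
opening: 0.0856
grasp_force: 0.0
```

Request:
apply_moves(rows=[[[0.43,0.1,0.05],[0,0,-0.16],1],[[0.86,0.2,0.106],[0,0,-0.32],1],[[0.86,0.2,0.106],[0,0,-0.32],1]])

```text
time: 1.6
ee_pos: [0.5067, -0.1872, 0.2497]
tcp_rot: [-179.9, -0.0, 69.9]
wrist_force: [0.1, -1.1, -0.3]
opening: 0.0852
grasp_force: 0.0
```

Request:
apply_moves(rows=[[[0.41,0.17,0.05],[0,0,-0.16],1],[[0.81,0.35,0.106],[0,0,-0.32],1],[[0.81,0.35,0.106],[0,0,-0.32],1],[[0.81,0.35,0.106],[0,0,-0.32],1],[[0.81,0.35,0.106],[0,0,-0.32],1]])

```text
time: 2.1
ee_pos: [0.5654, -0.1266, 0.2405]
tcp_rot: [-180.0, 0.0, 79.1]
wrist_force: [-0.4, -0.3, 0.2]
opening: 0.0854
grasp_force: 0.0
```

```bash
cat >> h.py <<'E'
def plates(p,P,zmin=.006,zmax=.06,win=None):
    s=p.max(-1).astype(int)-p.min(-1)
    m=((P[...,2]>zmin)&(P[...,2]<zmax)&(s<35)&(p.mean(-1)>90)&(p.mean(-1)<190))
    if win: m&=(np.hypot(P[...,0]-win[0],P[...,1]-win[1])<win[2])
    m=cv2.morphologyEx(m.astype(np.uint8),cv2.MORPH_OPEN,np.ones((5,5)))
    n,l,st,_=cv2.connectedComponentsWithStats(m)
    for k in range(1,n):
        if st[k,4]<400: continue
        Q=P[l==k];r=cv2.minAreaRect((Q[:,:2]*1000).astype(np.float32))
        lo=r[2]+(90 if r[1][0]<r[1][1] else 0)
        print("blob",st[k],np.round(r[0],1),np.round(r[1],1),"long",round(lo,1),"z",np.median(Q[:,2]).round(4))
E
python3 - <<'E'
from h import *
plan([.5665,-.1236,.24],79.5)
p,d,P,K,T=cam("wrist");np.savez("w1.npz",p=p,P=P)
cv2.imwrite("pics/w1.png",p[...,::-1]);plates(p,P)
E
```

```text
t 2.1 pos [ 0.5654 -0.1266  0.2405] rot [-1.7999e+02  3.0000e-02  7.9090e+01] F [-0.4 -0.3  0.2] open 0.0854 grip 0.0
[0.031, 0.005, 0.005] [-0.0, 0.001, -0.014]
blob [ 146    0   71   62 3043] [524.1  23.7] [48.7 53.9] long 98.0 z 0.0111
blob [ 54  95  43  44 903] [399.5 -33.7] [41.9 42.5] long 161.3 z 0.0081
blob [ 239  132   48   84 3314] [ 568.1 -126.8] [87.5 46.9] long 78.5 z 0.0112
```

View pics/w1.png

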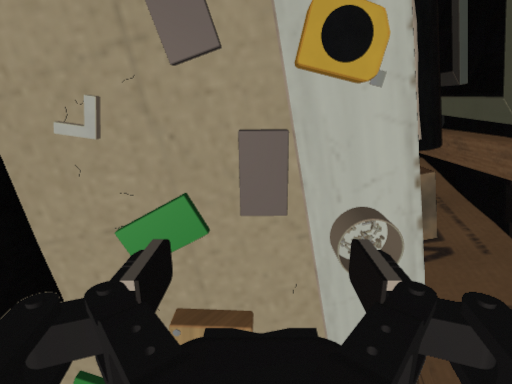

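Wrist view: the grey 12 mm plate is at (263,172), with the sill's white strip starting at about column 305 and the tin at (366,240). I need the sill's height before the finger goes down there.

Run:
```python
from h import *
z=np.load("w1.npz");P=z["P"]
for u in(285,295,300,305,310,320,340): print(u,np.nanmedian(P[150:190,u],0).round(4))
print(np.nanmedian(P[:,225:235][150:200].reshape(-1,3),0).round(4))
plan([.568,-.1268,.09],79)
```

```text
285 [ 0.5922 -0.125   0.0112]
295 [ 0.6031 -0.1302 -0.0015]
300 [ 0.6077 -0.1297  0.0042]
305 [ 0.6127 -0.1306  0.0057]
310 [ 0.6177 -0.1314  0.005 ]
320 [ 0.6279 -0.1336  0.0047]
340 [ 0.6486 -0.1379  0.0042]
[ 0.5339 -0.1224 -0.0012]
t 2.15 pos [ 0.5654 -0.1266  0.2407] rot [1.7999e+02 2.0000e-02 7.9090e+01] F [-0.4  0.2 -0. ] open 0.0854 grip 0.0
[0.002, 0.013, 0.754] [0.0, 0.0, 0.001]
[0.002, 0.013, 0.754] [0.0, 0.0, 0.001]
```

Run:
```python
from h import *
P=np.load("w1.npz")["P"]
for s in((slice(235,300),slice(120,175)),(slice(235,300),slice(350,405))):
    Q=P[s].reshape(-1,3);Q=Q[Q[:,2]>.1]
    print(len(Q),np.percentile(Q[:,2],[0.5,2,5,20,50]).round(4),Q[:,:2].mean(0))
```

```text
2572 [0.1808 0.1824 0.1845 0.1918 0.2032] [ 0.52350277 -0.11230719]
2640 [0.181  0.1829 0.1851 0.1924 0.2039] [ 0.61151989 -0.12911911]
```

Request:
apply_moves(rows=[[[0,0.01,0.4],[0,0,0],0.8],[[0,0.02,0.8],[0,0,0],0.8],[[0,0.02,1.0],[0,0,0],0.8],[[0,0.02,1.0],[0,0,0],0.8],[[0,0.02,1.0],[0,0,0],0.8],[[0,0.02,1.0],[0,0,0],0.8]], force=30)

```text
time: 2.75
ee_pos: [0.5686, -0.1261, 0.1425]
tcp_rot: [179.8, 0.0, 79.2]
wrist_force: [-0.5, 0.1, -0.1]
opening: 0.0684
grasp_force: 0.0
```

Run:
```python
from h import *
plan([.568,-.1268,.09],79)
p,d,P,K,T=cam("wrist");cv2.imwrite("pics/w2.png",p[...,::-1]);np.savez("w2.npz",p=p,P=P)
for s in((slice(225,300),slice(120,190)),(slice(225,300),slice(335,405))):
    Q=P[s].reshape(-1,3);Q=Q[Q[:,2]>.03]
    print(len(Q),np.percentile(Q[:,2],[0.5,2,5,20,50]).round(4),Q[:,:2].mean(0))
```

```text
t 2.75 pos [ 0.5686 -0.1261  0.1425] rot [1.7983e+02 1.0000e-02 7.9190e+01] F [-0.5  0.1 -0.1] open 0.0684 grip 0.0
[-0.008, -0.006, 0.525] [0.006, 0.0, 0.006]
3086 [0.0805 0.0823 0.0849 0.0941 0.1092] [ 0.53411997 -0.11125166]
3083 [0.0313 0.0353 0.0843 0.0951 0.1101] [ 0.60991954 -0.12697962]
```

Request:
apply_moves(rows=[[[0,0,0.35],[0,0,0],0.8],[[0,0,0.6],[0,0,0],0.8],[[0,0,0.69],[0,0,0],0.8],[[0,0,0.69],[0,0,0],0.8],[[0,0,0.69],[0,0,0],0.4],[[0,0,0.69],[0,0,0],0.4],[[0,0,0.69],[0,0,0],0.4],[[0,0,0.69],[0,0,0],0.4],[[0,0,0.69],[0,0,0],0.4],[[0,0,0.69],[0,0,0],0.4]], force=40)

```text
time: 3.8
ee_pos: [0.5691, -0.1257, 0.0735]
tcp_rot: [179.8, 0.0, 79.2]
wrist_force: [0.4, 0.1, 7.1]
opening: 0.0485
grasp_force: 42.2
```

Request:
apply_moves(rows=[[[0,0,-0.1],[0,0,0],0.4],[[0,0,-0.4],[0,0,0],0.4],[[0,0,-0.8],[0,0,0],0.4],[[0,0,-1.0],[0,0,0],0.4],[[0,0,-1.0],[0,0,0],0.4]])

```text
time: 4.3
ee_pos: [0.5694, -0.1258, 0.1759]
tcp_rot: [179.6, 0.0, 79.2]
wrist_force: [-0.0, -0.5, -0.9]
opening: 0.0485
grasp_force: 41.8
```

Run:
```python
from h import *
plan([.55,.07,.22],83)
```

```text
t 4.3 pos [ 0.5694 -0.1258  0.1759] rot [1.7963e+02 1.0000e-02 7.9240e+01] F [-0.  -0.5 -0.9] open 0.0485 grip 41.75785839557648
[0.944, -0.276, -0.222] [0.006, 0.0, -0.063]
[0.952, -0.246, -0.221] [0.006, 0.0, -0.063]
```

Request:
apply_moves(rows=[[[0.2,-0.06,-0.05],[0,0,-0.02],0.4],[[0.55,-0.16,-0.13],[0,0,-0.04],0.4],[[0.94,-0.28,-0.22],[0.01,0,-0.06],0.4],[[0.94,-0.28,-0.22],[0.01,0,-0.06],0.4]])

```text
time: 4.7
ee_pos: [0.5577, -0.0244, 0.194]
tcp_rot: [-179.7, -0.1, 81.3]
wrist_force: [1.0, -0.3, -1.1]
opening: 0.0487
grasp_force: 41.7
```

Request:
apply_moves(rows=[[[0.2,-0.06,-0.05],[0,0,-0.02],0.4],[[0.55,-0.16,-0.13],[0,0,-0.04],0.4],[[0.95,-0.25,-0.22],[0.01,0,-0.06],0.4],[[0.95,-0.25,-0.22],[0.01,0,-0.06],0.4],[[0.95,-0.25,-0.22],[0.01,0,-0.06],0.4],[[0.95,-0.25,-0.22],[0.01,0,-0.06],0.4]])

```text
time: 5.3
ee_pos: [0.5481, 0.0691, 0.2147]
tcp_rot: [-179.3, 0.0, 82.8]
wrist_force: [0.5, 0.0, -1.0]
opening: 0.0491
grasp_force: 41.7
```

Run:
```python
from h import *
plan([.547,.201,.13],84.5)
p,d,P,K,T=cam("wrist");cv2.imwrite("pics/w3.png",p[...,::-1]);np.savez("w3.npz",p=p,P=P)
plates(p,P);plates(p,P,.1,.19)
```

```text
t 5.3 pos [0.5481 0.0691 0.2147] rot [-1.7935e+02  1.0000e-02  8.2810e+01] F [ 0.5  0.  -1. ] open 0.0491 grip 41.73731982707977
[0.654, -0.083, 0.424] [-0.011, 0.0, -0.028]
[0.655, -0.076, 0.424] [-0.011, 0.0, -0.028]
blob [ 210    0   65   90 5444] [547.7 185.7] [66.2 50. ] long 84.1 z 0.0191
blob [ 351   32   40  105 1897] [648.3 138.8] [27.2 83.4] long 91.6 z 0.0367
blob [  206   166   108   166 16307] [548.  68.] [89.8 49.6] long 82.9 z 0.1523
```

View pics/w3.png

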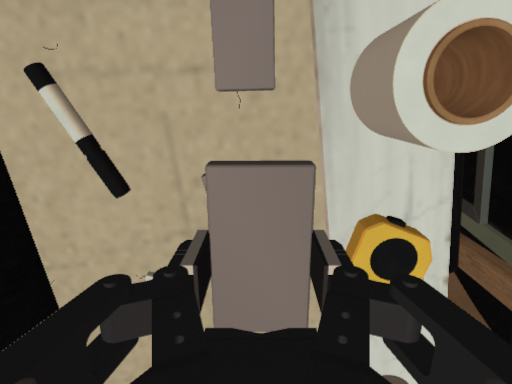

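Request:
apply_moves(rows=[[[0.25,-0.03,-0.02],[-0.02,0,-0.05],0.4],[[0.5,-0.06,-0.05],[-0.02,0,-0.05],0.4],[[0.5,-0.06,-0.05],[-0.02,0,-0.05],0.4],[[0.5,-0.06,-0.05],[-0.02,0,-0.05],0.4]])

```text
time: 5.75
ee_pos: [0.5486, 0.1195, 0.2201]
tcp_rot: [-180.0, -0.0, 84.3]
wrist_force: [0.6, -0.1, -2.2]
opening: 0.0482
grasp_force: 41.7
```

Run:
```python
from h import *
plan([.547,.200,.12],84.5)
p,d,P,K,T=cam("wrist");np.savez("w4.npz",p=p,P=P)
plates(p,P);plates(p,P,.1,.19)
```

```text
t 5.75 pos [0.5486 0.1195 0.2201] rot [-179.97   -0.     84.33] F [ 0.6 -0.1 -2.2] open 0.0482 grip 41.73325002193451
[0.4, -0.048, 0.501] [-0.0, -0.0, -0.003]
[0.4, -0.047, 0.501] [-0.0, -0.0, -0.003]
blob [ 221   39   60  110 6319] [548.9 196.6] [89.8 50. ] long 84.3 z 0.0191
blob [ 349   94   59   92 1837] [651.1 150.7] [85.5 29.1] long 69.5 z 0.0366
blob [ 58 140  36  49 494] [380.5 152.2] [11.3 50.3] long 111.6 z 0.0155
blob [  206   166   108   166 16285] [548.9 118.5] [89.7 49.2] long 84.6 z 0.1577
```

Request:
apply_moves(rows=[[[0.2,-0.02,0.1],[0,0,0],0.4],[[0.5,-0.05,0.3],[0,0,0],0.4],[[0.7,-0.07,0.5],[0,0,0],0.4],[[0.78,-0.08,0.7],[0,0,0],0.4],[[0.78,-0.08,0.8],[0,0,0],0.4],[[0.78,-0.08,0.8],[0,0,0],0.4],[[0.78,-0.08,0.8],[0,0,0],0.4],[[0.78,-0.08,0.8],[0,0,0],0.4]])

```text
time: 6.6
ee_pos: [0.5489, 0.1979, 0.1419]
tcp_rot: [179.9, -0.1, 84.3]
wrist_force: [0.5, 0.0, 0.3]
opening: 0.0484
grasp_force: 41.7
```

Run:
```python
from h import *
plan([.5486,.1976,.0945],84.3)
```

```text
t 6.6 pos [0.5489 0.1979 0.1419] rot [ 1.799e+02 -7.000e-02  8.428e+01] F [0.5 0.  0.3] open 0.0484 grip 41.70502960681915
[-0.004, -0.004, 0.474] [0.003, -0.002, -0.001]
```

Request:
apply_moves(rows=[[[0,0,0.2],[0,0,0],0.4],[[0,0,0.36],[0,0,0],0.4],[[0,0,0.43],[0,0,0],0.4],[[0,0,0.47],[0,0,0],0.4],[[0,0,0.48],[0,0,0],0.4],[[0,0,0.48],[0,0,0],0.4],[[0,0,0.48],[0,0,0],0.4]])

```text
time: 7.3
ee_pos: [0.5487, 0.1987, 0.0935]
tcp_rot: [179.9, -0.0, 84.3]
wrist_force: [-0.4, -1.1, 2.7]
opening: 0.0488
grasp_force: 42.2
```

Request:
apply_moves(rows=[[[0,0,0],[0,0,0],0.65],[[0,0,0],[0,0,0],0.75],[[0,0,0],[0,0,0],0.8],[[0,0,0],[0,0,0],0.8],[[0,0,-0.3],[0,0,0],0.8],[[0,0,-0.7],[0,0,0],0.8],[[-0.1,0,-1.0],[0,0,0],0.8],[[-0.5,0,-1.0],[0,0,0],0.8],[[-0.8,-0.05,-1.0],[0,0,0.2],0.8],[[-0.8,-0.1,-1.0],[0,0,-0.2],0.8],[[-0.8,-0.1,-1.0],[0,0,-0.2],0.8]])

```text
time: 8.4
ee_pos: [0.5301, 0.1191, 0.1928]
tcp_rot: [180.0, -0.0, 90.5]
wrist_force: [-0.2, 0.2, 0.5]
opening: 0.0686
grasp_force: 0.0
```

Run:
```python
from h import *
plan([.522,.041,.24],96.3)
p,d,P,K,T=cam("wrist");np.savez("w5.npz",p=p,P=P)
plates(p,P);
m=P[...,2]
for zz in((.008,.022),(.027,.04)): plates(p,P,*zz,win=(.5489,.198,.07))
```

```text
t 8.4 pos [0.5301 0.1191 0.1928] rot [ 1.7998e+02 -4.0000e-02  9.0540e+01] F [-0.2  0.2  0.5] open 0.0686 grip 0.0
[-0.78, -0.088, -0.472] [0.001, -0.001, -0.192]
blob [ 248   22   81  134 8401] [549.3 197.8] [89.5 48.6] long 84.6 z 0.0312
blob [ 381  111   86  106 3361] [651.9 150.1] [86.8 31.9] long 70.5 z 0.0367
blob [ 60 119  37  59 673] [380.3 152.1] [12.5 50.3] long 111.9 z 0.0155
blob [ 218  223   62   88 4279] [522.   39.8] [48.8 89.7] long 97.6 z 0.0112
blob [ 248   22   81  134 8401] [549.3 197.8] [89.5 48.6] long 84.6 z 0.0312
```

Run:
```python
from h import *
plan([.522,.0398,.10],97.3)
```

```text
t 8.45 pos [0.5303 0.1195 0.1927] rot [ 1.7998e+02 -4.0000e-02  9.0670e+01] F [ 0.4  0.2 -0.1] open 0.0685 grip 0.0
[-0.796, -0.093, 0.927] [0.001, -0.001, -0.221]
```

Request:
apply_moves(rows=[[[-0.3,-0.04,0.1],[0,0,-0.1],0.8],[[-0.6,-0.07,0.3],[0,0,-0.22],0.8],[[-0.8,-0.09,0.6],[0,0,-0.22],0.8],[[-0.8,-0.09,0.85],[0,0,-0.22],0.8],[[-0.8,-0.09,0.93],[0,0,-0.22],0.8],[[-0.8,-0.09,0.93],[0,0,-0.22],0.8],[[-0.8,-0.09,0.93],[0,0,-0.22],0.8],[[-0.8,-0.09,0.93],[0,0,-0.22],0.8]])

```text
time: 9.25
ee_pos: [0.5227, 0.0405, 0.101]
tcp_rot: [179.9, -0.0, 97.0]
wrist_force: [-0.3, 0.1, 0.4]
opening: 0.0682
grasp_force: 0.0
```

Run:
```python
from h import *
plan([.522,.0398,.072],97.3)
p,d,P,K,T=cam("wrist");np.savez("w6.npz",p=p,P=P);plates(p,P,win=(.522,.04,.08))
```

```text
t 9.25 pos [0.5227 0.0405 0.101 ] rot [ 1.7987e+02 -2.0000e-02  9.6970e+01] F [-0.3  0.1  0.4] open 0.0682 grip 0.0
[-0.006, -0.009, 0.29] [0.004, -0.001, -0.011]
blob [  211   155    90   144 12058] [521.9  39.9] [48.8 89.2] long 98.0 z 0.0111
```

Aligned, so I'll lower, grip and lift.

Request:
apply_moves(rows=[[[-0.01,-0.01,0.15],[0,0,-0.03],0.8],[[-0.01,-0.01,0.29],[0,0,-0.03],0.8],[[-0.01,-0.01,0.29],[0,0,-0.03],0.8],[[-0.01,-0.01,0.29],[0,0,-0.03],0.4],[[-0.01,-0.01,0.29],[0,0,-0.03],0.4],[[-0.01,-0.01,0.29],[0,0,-0.03],0.4],[[-0.01,-0.01,0.29],[0,0,-0.03],0.4],[[-0.01,-0.01,0.29],[0,0,-0.03],0.4],[[-0.01,-0.01,0.29],[0,0,-0.03],0.4]], force=40)

```text
time: 10.2
ee_pos: [0.5211, 0.0389, 0.0705]
tcp_rot: [180.0, -0.0, 97.8]
wrist_force: [-0.1, 0.4, -0.9]
opening: 0.0488
grasp_force: 42.8
```

Request:
apply_moves(rows=[[[0,0,-0.1],[0,0,0],0.4],[[0,0,-0.4],[0,0,0],0.4],[[0,0,-0.8],[0,0,0],0.4],[[0,0,-1.0],[0,0,0],0.4],[[0,0,-1.0],[0,0,0],0.4]])

```text
time: 10.7
ee_pos: [0.5225, 0.0389, 0.1747]
tcp_rot: [179.6, -0.0, 97.8]
wrist_force: [-0.4, -0.4, -1.3]
opening: 0.0485
grasp_force: 42.8
```

Run:
```python
from h import *
plan([.549,.119,.21],84.4)
```

```text
t 10.7 pos [0.5225 0.0389 0.1747] rot [179.64  -0.    97.85] F [-0.4 -0.4 -1.3] open 0.0485 grip 42.82791495323181
[0.757, 0.374, -0.351] [0.012, -0.001, 0.448]
```

Request:
apply_moves(rows=[[[0.2,0.1,-0.1],[0,0,0.1],0.4],[[0.5,0.25,-0.25],[0,0,0.3],0.4],[[0.76,0.37,-0.35],[0,0,0.45],0.4],[[0.76,0.37,-0.35],[0.01,0,0.45],0.4],[[0.76,0.37,-0.35],[0.01,0,0.45],0.4],[[0.76,0.37,-0.35],[0.01,0,0.45],0.4],[[0.76,0.37,-0.35],[0.01,0,0.45],0.4]])

```text
time: 11.4
ee_pos: [0.547, 0.1184, 0.2049]
tcp_rot: [-179.7, 0.0, 84.3]
wrist_force: [-1.0, -0.1, -1.3]
opening: 0.0486
grasp_force: 42.8
```

Run:
```python
from h import *
plan([.549,.198,.15],84.4)
p,d,P,K,T=cam("wrist");np.savez("w7.npz",p=p,P=P)
plates(p,P,win=(.549,.198,.08));plates(p,P,.1,.19)
```

```text
t 11.4 pos [0.547  0.1184 0.2049] rot [-1.7965e+02  3.0000e-02  8.4320e+01] F [-1.  -0.1 -1.3] open 0.0486 grip 42.79180347919464
[0.795, -0.055, 0.549] [-0.012, 0.001, -0.003]
blob [ 220   27   68  123 7828] [549.7 198.2] [89.8 50.1] long 84.5 z 0.0311
blob [  204   162   112   171 17040] [547.2 119.7] [89.4 49.1] long 84.2 z 0.1456
```

Request:
apply_moves(rows=[[[0.2,-0.01,0.1],[-0.01,0,0],0.4],[[0.5,-0.04,0.2],[-0.01,0,0],0.4],[[0.7,-0.05,0.4],[-0.01,0,0],0.4],[[0.77,-0.06,0.55],[-0.01,0,0],0.4],[[0.77,-0.06,0.65],[-0.01,0,0],0.4],[[0.77,-0.06,0.65],[-0.01,0,0],0.4],[[0.77,-0.06,0.65],[-0.01,0,0],0.4],[[0.77,-0.06,0.65],[-0.01,0,0],0.4]])

```text
time: 12.25
ee_pos: [0.5491, 0.1957, 0.1416]
tcp_rot: [179.9, -0.0, 84.3]
wrist_force: [0.3, 0.7, -0.4]
opening: 0.049
grasp_force: 42.8
```

Run:
```python
from h import *
plan([.549,.196,.1025],84.4)
```

```text
t 12.25 pos [0.5491 0.1957 0.1416] rot [ 1.7992e+02 -2.0000e-02  8.4290e+01] F [ 0.3  0.7 -0.4] open 0.049 grip 42.77635395526886
[0.003, -0.002, 0.391] [0.003, -0.001, -0.004]
```

Request:
apply_moves(rows=[[[0,0,0.15],[0,0,0],0.4],[[0,0,0.28],[0,0,0],0.4],[[0,0,0.35],[0,0,0],0.4],[[0,0,0.38],[0,0,0],0.4],[[0,0,0.39],[0,0,0],0.4],[[0,0,0.395],[0,0,0],0.4],[[0,0,0.395],[0,0,0],0.4]])

```text
time: 12.95
ee_pos: [0.5479, 0.196, 0.1024]
tcp_rot: [-180.0, 0.0, 84.3]
wrist_force: [-10.1, -3.9, 17.7]
opening: 0.0487
grasp_force: 44.7
```

Request:
apply_moves(rows=[[[0,0,-0.01],[0,0,0],0.4],[[0,0,-0.01],[0,0,0],0.4]])

```text
time: 13.15
ee_pos: [0.5484, 0.1963, 0.1024]
tcp_rot: [-180.0, 0.0, 84.3]
wrist_force: [-4.0, -1.6, 8.6]
opening: 0.0491
grasp_force: 43.7
```

Request:
apply_moves(rows=[[[0,0,0],[0,0,0],0.65],[[0,0,0],[0,0,0],0.75],[[0,0,0],[0,0,0],0.8],[[0,0,0],[0,0,0],0.8],[[0,0,-0.3],[0,0,0],0.8],[[0,0,-0.7],[0,0,0],0.8],[[-0.1,0,-1.0],[0,0,0],0.8],[[-0.5,0,-1.0],[0,0,0],0.8],[[-0.8,0,-1.0],[0,0,0],0.8],[[-0.8,0,-1.0],[0,0,0],0.8],[[-0.8,0,-1.0],[0,0,0],0.8]])

```text
time: 14.25
ee_pos: [0.5408, 0.1163, 0.2021]
tcp_rot: [180.0, -0.0, 84.3]
wrist_force: [-0.1, 0.0, -0.0]
opening: 0.0684
grasp_force: 0.0
```

Run:
```python
from h import *
plan([.465,-.324,.26],0)
p,d,P,K,T=cam("wrist");np.savez("w8.npz",p=p,P=P);cv2.imwrite("pics/w8.png",p[...,::-1])
plates(p,P,win=(.549,.198,.08))
p,d,P,K,T=cam("top");plates(p,P,win=(.549,.2,.08))
```

```text
t 14.25 pos [0.5408 0.1163 0.2021] rot [ 1.7998e+02 -1.0000e-02  8.4270e+01] F [-0.1  0.  -0. ] open 0.0684 grip 0.0
[-0.891, -0.063, -0.116] [0.0, -0.0, 0.562]
[-0.871, 0.198, -0.116] [0.0, -0.0, 0.562]
[-0.776, 0.442, -0.116] [0.0, -0.0, 0.562]
[-0.615, 0.648, -0.116] [0.0, -0.0, 0.562]
[-0.4, 0.799, -0.116] [0.0, -0.0, 0.562]
blob [ 224   18   71  132 8798] [549.1 198. ] [90.  48.7] long 84.2 z 0.0431
```

View pics/w8.png

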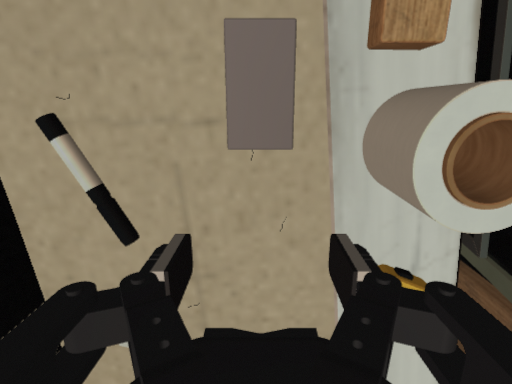

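Wrist view: the pile is flush at (260,84) with its top 44 mm up, nothing is touching it, and the marker at (87,180) hasn't moved. Next is the cap.

Run:
```python
from h import *
plan([.467,-.327,.30],15,5)
```

```text
t 14.35 pos [0.5408 0.1173 0.2019] rot [-179.99   -0.     84.36] F [-0.2 -0.   0.2] open 0.0681 grip 0.0
[-0.899, -0.06, -0.196] [-0.0, 0.0, 0.462]
[-0.887, 0.158, -0.196] [-0.0, 0.0, 0.462]
[-0.823, 0.366, -0.196] [-0.0, 0.0, 0.462]
[-0.711, 0.552, -0.196] [-0.0, 0.0, 0.462]
[-0.558, 0.707, -0.196] [-0.0, 0.0, 0.462]
```

Request:
apply_moves(rows=[[[-0.45,-0.03,-0.1],[0,0,0.23],0.9],[[-0.9,-0.06,-0.2],[0,0,0.46],0.9],[[-0.9,-0.06,-0.2],[0,0,0.46],0.9]])

```text
time: 14.65
ee_pos: [0.5258, 0.0252, 0.2234]
tcp_rot: [179.9, 0.0, 70.2]
wrist_force: [-0.0, 0.5, 0.8]
opening: 0.0769
grasp_force: 0.0
```

Request:
apply_moves(rows=[[[-0.45,0.08,-0.1],[0,0,0.23],0.9],[[-0.89,0.16,-0.2],[0,0,0.46],0.9],[[-0.89,0.16,-0.2],[0,0,0.46],0.9]])

```text
time: 14.95
ee_pos: [0.5114, -0.0641, 0.2432]
tcp_rot: [179.9, 0.0, 56.4]
wrist_force: [0.6, 0.2, 0.4]
opening: 0.077
grasp_force: 0.0
```

Request:
apply_moves(rows=[[[-0.41,0.18,-0.1],[0,0,0.23],0.9],[[-0.82,0.37,-0.2],[0,0,0.46],0.9],[[-0.82,0.37,-0.2],[0,0,0.46],0.9]])

```text
time: 15.25
ee_pos: [0.4976, -0.1529, 0.2628]
tcp_rot: [179.9, -0.0, 42.6]
wrist_force: [0.6, 0.1, -0.2]
opening: 0.0767
grasp_force: 0.0
```

Request:
apply_moves(rows=[[[-0.35,0.27,-0.1],[0,0,0.23],0.9],[[-0.71,0.55,-0.2],[0,0,0.46],0.9],[[-0.71,0.55,-0.2],[0,0,0.46],0.9]])

```text
time: 15.55
ee_pos: [0.4832, -0.2414, 0.2825]
tcp_rot: [179.9, -0.0, 28.9]
wrist_force: [-0.4, 0.0, 0.0]
opening: 0.077
grasp_force: 0.0
```

Request:
apply_moves(rows=[[[-0.28,0.35,-0.1],[0,0,0.23],0.9],[[-0.56,0.71,-0.2],[0,0,0.46],0.9],[[-0.56,0.71,-0.2],[0,0,0.46],0.9],[[-0.56,0.71,-0.2],[0,0,0.46],0.9],[[-0.56,0.71,-0.2],[0,0,0.46],0.9]])

```text
time: 16.05
ee_pos: [0.4693, -0.3266, 0.3014]
tcp_rot: [-179.9, 0.0, 15.5]
wrist_force: [0.6, 0.8, 0.5]
opening: 0.0768
grasp_force: 0.0
```

Run:
```python
from h import *
p,d,P,K,T=cam("wrist");np.savez("w9.npz",p=p,P=P);cv2.imwrite("pics/w9.png",p[...,::-1])
m=(abs(P[...,2]-.156)<.005)&(np.hypot(P[...,0]-.467,P[...,1]+.327)<.045)
Q=P[m];c,r=cv2.minEnclosingCircle((Q[:,:2]*1000).astype(np.float32));print(len(Q),c,r,np.median(Q[:,2]),Q.mean(0))
plan([c[0]/1000,c[1]/1000,.225],15)
```

```text
3534 (468.9562683105469, -326.78173828125) 26.166662216186523 0.1565545915210616 [ 0.47030929 -0.32642181  0.15648118]
t 16.1 pos [ 0.4692 -0.3265  0.3016] rot [-1.7996e+02  2.0000e-02  1.5550e+01] F [ 0.3 -0.4 -0.3] open 0.0767 grip 0.0
[-0.003, 0.003, 0.766] [-0.001, 0.001, 0.018]
```

View pics/w9.png

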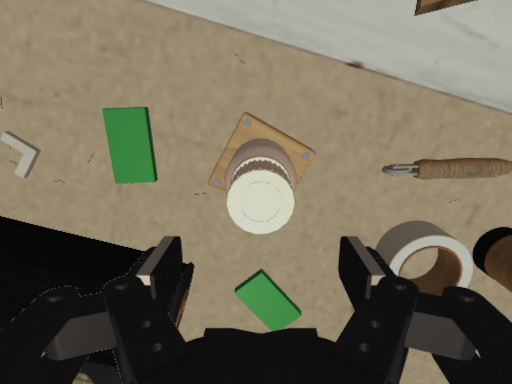

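Wrist view: the cap is centred at (260,200), right under the TCP, with nothing in the fingers' way. I'll descend and grip.

Request:
apply_moves(rows=[[[0,0,0.4],[0,0,0],0.9],[[0,0,0.75],[0,0,0],0.9],[[0,0,0.94],[0,0,0],0.9],[[0,0,0.94],[0,0,0],0.9],[[0,0,0.94],[0,0,0],0.9],[[0,0,0.94],[0,0,0],0.4],[[0,0,0.94],[0,0,0],0.4],[[0,0,0.94],[0,0,0],0.4],[[0,0,0.94],[0,0,0],0.4],[[0,0,0.94],[0,0,0],0.4],[[0,0,0.94],[0,0,0],0.4]], force=80)

```text
time: 17.2
ee_pos: [0.469, -0.3281, 0.2097]
tcp_rot: [179.9, -0.1, 15.4]
wrist_force: [0.4, 3.1, 7.1]
opening: 0.0494
grasp_force: 81.8
```

Request:
apply_moves(rows=[[[0,0,0.03],[0,0,0],0.4],[[0,0,0.06],[0,0,0],0.4],[[0,0,0.08],[0,0,0],0.4],[[0,0,0.08],[0,0,0],0.4],[[0,0,0.08],[0,0,0],0.4]])

```text
time: 17.7
ee_pos: [0.469, -0.328, 0.2032]
tcp_rot: [179.9, -0.2, 15.4]
wrist_force: [-2.9, 6.1, 16.1]
opening: 0.0495
grasp_force: 83.4
```

Request:
apply_moves(rows=[[[0,0,0.015],[0,0,0],0.4],[[0,0,0.02],[0,0,-0.15],0.4],[[0,0,0.02],[0,0,-0.4],0.4],[[0,0,0.02],[0,0,-0.65],0.4],[[0,0,0.02],[0,0,-0.9],0.4],[[0,0,0.02],[0,0,-0.9],0.4],[[0,0,0.02],[0,0,-0.9],0.4]])

```text
time: 18.4
ee_pos: [0.47, -0.3289, 0.2031]
tcp_rot: [179.5, -0.1, 42.4]
wrist_force: [-0.3, 2.8, 24.0]
opening: 0.0495
grasp_force: 84.0
```

Request:
apply_moves(rows=[[[0,0,0],[0,0,-0.25],0.4],[[0,0,0],[0,0,-0.5],0.4],[[0,0,0],[0,0,-0.75],0.4],[[0,0,0],[0,0,-1.0],0.4],[[0,0,0],[0,0,-1.0],0.4]])

```text
time: 18.9
ee_pos: [0.47, -0.3286, 0.2031]
tcp_rot: [179.5, 0.1, 72.6]
wrist_force: [-1.0, 4.2, 25.8]
opening: 0.0497
grasp_force: 84.1
```

Request:
apply_moves(rows=[[[0,0,0],[0,0,-0.25],0.4],[[0,0,0],[0,0,-0.5],0.4],[[0,0,0],[0,0,-0.75],0.4],[[0,0,0],[0,0,-1.0],0.4],[[0,0,0],[0,0,-1.0],0.4],[[0,0,0],[0,0,-1.0],0.4]])

```text
time: 19.5
ee_pos: [0.4699, -0.3285, 0.2031]
tcp_rot: [179.6, 0.3, 102.4]
wrist_force: [-1.0, 5.8, 25.3]
opening: 0.0493
grasp_force: 84.1
```

```bash
python3 -c "
from h import *
o=sensors.get_obs();print(o['torque'],o['q'])
plan([.469,-.327,.25],o['tcp_rot'][2])"
```

```text
[1.18476064 0.15337893 0.390785  ] [-3.49794732e+01  6.94380373e+00  1.06434090e+00  8.36713917e+01
  7.15762441e-02  4.26033474e+01]
t 19.5 pos [ 0.4699 -0.3285  0.2031] rot [179.64   0.28 102.42] F [-1.   5.8 25.3] open 0.0493 grip 84.09184098243713
[0.014, -0.003, -0.469] [0.012, 0.009, 0.0]
```

Request:
apply_moves(rows=[[[0,0,-0.04],[0,0,0],0.4],[[0,0,-0.08],[0,0,0],0.4],[[0,0,-0.12],[0,0,0],0.4],[[0,0,-0.16],[0,0,0],0.4],[[0,0,-0.16],[0,0,0],0.4]])

```text
time: 20.0
ee_pos: [0.4683, -0.3284, 0.2144]
tcp_rot: [-180.0, 0.0, 102.3]
wrist_force: [-0.5, 0.3, -0.5]
opening: 0.0493
grasp_force: 82.7
```

Request:
apply_moves(rows=[[[0,0,-0.08],[0,0,0],0.4],[[0,0,-0.18],[0,0,0],0.4],[[0,0,-0.3],[0,0,0],0.4],[[0,0,-0.4],[0,0,0],0.4],[[0,0,-0.45],[0,0,0],0.4],[[0,0,-0.45],[0,0,0],0.4],[[0,0,-0.45],[0,0,0],0.4],[[0,0,-0.45],[0,0,0],0.4]])

```text
time: 20.8
ee_pos: [0.4684, -0.3281, 0.2585]
tcp_rot: [-180.0, -0.0, 102.3]
wrist_force: [1.1, -0.5, -1.0]
opening: 0.0497
grasp_force: 82.7
```

Run:
```python
from h import *
o=sensors.get_obs();print(o["ee_pos"],o["tcp_rot"],o["wrist_force"],o["grasp_force"],abs(o["qd"]).max())
p,d,P,K,T=cam("wrist");a=p
m=(abs(P[...,2]-.207)<.008)&(np.hypot(P[...,0]-.469,P[...,1]+.327)<.03)&(p.min(-1)>120);Q=P[m]
print(len(Q),np.median(Q,0) if len(Q) else 0)
p,d,P,K,T=cam("side")
b=cv2.resize(p[180:290,230:370],(512,384))
cv2.imwrite("pics/end.png",cv2.resize(np.vstack([a,b])[...,::-1],(400,600)))
p,d,P,K,T=cam("top");m=(np.hypot(P[...,0]-.549,P[...,1]-.2)<.07)&(P[...,2]>.03)
r=cv2.minAreaRect((P[m][:,:2]*1000).astype(np.float32));print(r,np.median(P[m][:,2]))
```

```text
[ 0.46837338 -0.32813287  0.25849763] [-1.79963485e+02 -2.90454225e-02  1.02346479e+02] [ 1.09903043 -0.51457775 -1.02332613] 82.68817663192749 0.05175808424015018
8565 [ 0.46887779 -0.32692888  0.20454807]
((545.9671630859375, 198.39715576171875), (90.4146499633789, 50.10647964477539), 84.22917938232422) 0.04400244796531472
```

View pics/end.png

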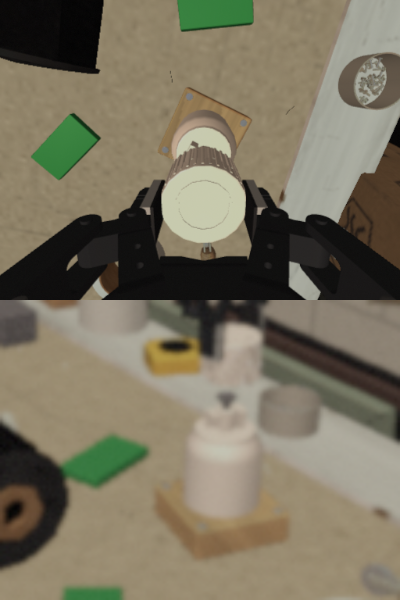

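The pictures show the cap upright in the fingers at (203,205), off the bottle with its neck exposed at (225,405). Its top is at 0.205 m, about 48 mm above the locked height. The pile is still intact at 44 mm, so I'm handing in.

```bash
python3 -c "
from workcell import bot
print(bot.job_done())"
```

```text
the job is handed in; nothing more can be done
None
```

The job is handed in (verdict not shown): the thin plates are stacked flush on the thick one and released, and the gripper holds the cap upright about 48 mm above where it sat, straight over the bottle.

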